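# Seat the setting post in its taper cup and rock it free

### The job

Take the brass setting post out of the wooden rack and seat its cone in the matching brass cup on the bench, pressing it fully home, upright, with a steady push of about 10 N; never bear on the cup with more than 25 N, for the taper is easily bruised. Then check that it has not jammed: with the cone still bearing lightly in the cup, rock the post about 7 degrees over, and bring it back upright. Leave it standing fully home in the cup and let go, with the dark post and the other things on the bench left where they are.

Things in the scene. Friction and masses are not known exactly. Their poses are not given: they have to be found in the camera images.
- post: Brass setting post, loose, 0.22-0.42 kg, upright in a rack hole. Origin: centre of the cone's flat nose; z up. Cone radius 9 mm at z 0, growing evenly to 24 at z 20; round flange radius 26, z 20-25; square shank 24 x 24, sides along x and y, z 25-65 (grip here); finger ring in the clamp on top, to z 84.
- post_nose (a point): Centre of the flat end of the post's cone (same point as the origin of post), axes as the post's.
- rack: Dark wooden rack, fixed, 90 x 210 x 22 mm (x, y, z), origin at the centre of its underside. Two plain 40 x 40 mm square holes, right through, at y = +60 and -60 mm; the cones of the two posts hang in them, noses about 7 mm above the bench, so a post lifts straight out.
- dark_post: Dark steel post in the rack's other hole: not wanted, leave it. Same flange, shank and height as the brass post, steeper cone.
- cup: Brass taper cup: fixed collar 80 mm wide at the foot, origin centre of underside, z up; in it a stiff liner 60 wide screwed up or down, its rim anywhere 26 to 38 mm above the bench (not measured: feel for it). Liner mouth 42 wide at the rim, radius shrinking 0.75 mm per mm of depth, as the post's cone; it does not yield.
- cup_axis (a point): Point on the cup's axis, 16 mm above the bench; z up. Fully home, post_nose lies on this axis 16 mm below the liner's rim, so 10 to 22 mm above the bench, and 4 mm of cone and the flange stay above the rim. Rocking on the rim lifts the post's axis by about 21 mm x the angle in rad.
- dark_cup: Dark steel cup, same outside size, steeper and narrower-necked mouth: belongs to the dark post, leave it empty.
- hammer: Hammer lying on the bench, 220 mm long: leave it.
- graver: Graver with wooden handle, 160 mm long, lying on the bench: leave it.
- jar: Blue jar with white cap, 50 mm wide, 60 mm high: leave it.
- stone_dish: White bowl, 64 mm wide, 22 mm high: leave it.
- wax_puck: Green wax disc, 44 mm wide, 18 mm high: leave it.
- steel_block: Steel bench block 60 x 60 x 20 mm: leave it.
Mind the look-alikes: they are no part of the job. Leave any green look-alike of the post alone.

How it is judged (in metres and radians):
On the way, in this order (a step that is already met when the one before it is completed fails the run):
1. the brass post is upright (within 2 degrees) and fully home in the brass cup (nose within 1.6 mm of the cup's axis) and pressed there, bearing on the cup with 6 N or more, for 0.3 s (horizontal distance between post_nose and cup_axis below 0.0016 m and angle between post's own z axis and vertical below 0.035 rad and z of post_nose in the frame of cup_axis below 0.01 m and contact force between post and cup above 6 N), for 0.3 s.
2. the post is rocked 0.09 to 0.3 rad (5 to 17 degrees) over, its cone still in the cup (nose within 10 mm of the axis and at most 14 mm above cup_axis) and bearing on it with 0.8 N or more, for 0.2 s (angle between post's own z axis and vertical between 0.09 and 0.3 rad and horizontal distance between post_nose and cup_axis below 0.01 m and z of post_nose in the frame of cup_axis below 0.014 m and contact force between post and cup above 0.8 N), for 0.2 s.
At the end, for the whole second after the job is handed in: the brass post stands at rest and let go, fully home in the brass cup: nose within 1.6 mm of the cup's axis, bearing on the cup, upright within 2 degrees; the dark post and the other things are where they were (horizontal distance between post_nose and cup_axis below 0.0016 m and angle between post's own z axis and vertical below 0.035 rad and z of post_nose in the frame of cup_axis below 0.01 m and contact force between post and cup above 1 N and linear speed of post below 0.01 m/s and angular speed of post below 0.05 rad/s); the robot touches nothing.
It fails at once if the post bears on the cup with more than 25 N (contact force between post and cup above 25 N).
It fails at once if the dark post is moved more than 20 mm or another thing on the bench more than 30 mm (distance of dark_post from where it was at the start of the episode above 0.02 m or distance of any of hammer, graver, jar, stone_dish, wax_puck, steel_block from where it was at the start of the episode above 0.03 m).
It fails at once if the brass post is put in the dark cup (distance between post_nose and dark_cup below 0.035 m).
It also fails if it takes over 72 s, if anything falls off the work surface, if the arm or the gripper's body presses on something with over 40 N, if the wrist force passes 120 N, or if a joint passes its speed limit or range.

### The arm

A 6-joint arm with a two-finger parallel gripper is mounted at the origin on the work surface. World frame = base frame: x ahead of the robot, y to its left, z up, the work surface at z = 0. Lengths are in mm, angles in rad, forces in N, time in s.
With the tool pointing down it reaches from about 375 to 925 mm from the base axis. Payload 5.7 kg.
Tool frame: the origin (TCP) lies on the mounting face of the last link; the fingertips stand 173 mm ahead of it and the grasp point (between the pads) lies 155 mm ahead of it (tip_extent is the distance from the TCP to the fingertips, in mm); z points along the fingers, y is the line along which they close (so a half turn about z gives the same grasp; the last joint's range is limited). The gripper opens to 85 mm and grips with 20 to 120 N. Pads are 22 mm wide; open, the fingers measure 114 mm over their backs; the gripper's body (76 mm by 85 mm) begins 54 mm behind the grasp point. The pads swing forward as they close: fully open they stand 13 mm farther back than shut.
Start: joints at [1.01, 0.359, 1.51, -0, 1.272, -0.115], TCP at [258.706, 541.347, 404.667] pointing down, gripper open.
Joint ranges: [-2.97, 2.97], [-1.01, 2.36], [0.21, 2.38], [-0.96, 4.11], [0.2, 2.71], [-2.98, 2.98]. Speed limits (rad/s): [2.39, 2.39, 3.14, 3.14, 3.14, 3.14].

### API

Orientations are given as a 3x3 rotation matrix whose columns are the frame's x, y, z axes.
In Python, from workcell import goto, line_to, set_joints, command_gripper, hold, solve_ik, snapshot, IKError, sign_off, boxes_of, regions_of, place_of, current_time_s, current_qpos, current_joint_vel, current_joint_torque, current_position, current_orientation, current_wrist_force, current_ft_torque, current_finger_gap, current_grip_force, tip_extent gives the robot as it stands. Calls block until the motion is done:
- goto(position, orientation): joint-space move of the TCP to a pose.
- line_to(position, max_speed=150, rot=None, force_limit=None): straight line of the TCP; rot=None keeps the orientation; max_speed is the mean speed in mm/s. With force_limit (N) it stops when the force on the tool has changed by that much, and returns True; else False.
- set_joints(angles): joint-space move.
- command_gripper(opening, f_grip=None): finger opening in mm; f_grip is the grip in N (None keeps the last); returns when the fingers have stopped.
- hold(seconds).
- solve_ik(position, orientation): joint angles nearest the present ones, or None.
- snapshot(name): name is "scene" or "side" or "wrist"; returns a dict with "color" (384x512x3 uint8, blue, green, red), "mtx" (3x3 intrinsics, pixels), "view" (4x4, takes a point from world to camera coordinates); the wrist camera has in their place "hand_eye" (4x4, takes a point from camera to tool coordinates, whose origin is the TCP and whose axes are the flange's). Camera axes: x right, y down, z forward; pixel columns grow to the right and rows downward; lengths in mm; the calibration is good to about 2 mm. A picture is of the moment at which its call begins: read the wrist's pose just before it. There is no depth.
A pose or a line that the arm cannot do raises IKError and nothing moves.
- sign_off(): hands the job in; it is judged then, once.
Trained networks look in the newest picture that a camera, given by its name, has taken for a name from the list of things; names that differ only in an ending like _2 or _b are one class to them, and where a whole thing is asked for, a point or a joint stands for the part that bears it (a point fixed in the world has none). Each returns a list of dicts, best first, with "confidence" (0 to 1); they miss things now and then, are a little off and sometimes report something else, mostly with a low value. They report only what shows in the picture. A call takes as long as a camera call. They do not tell look-alikes from the thing itself.
- boxes_of(name, camera): "centre" ([x, y, z] in mm, in world coordinates, good to about 4 mm: the middle of the surface that is visible of it).
- regions_of(name, camera): "pixels" (384x512 bool, what is visible of it).
- place_of(name, camera): "centre" ([x, y, z] in mm, in world coordinates, good to about 4 mm: a listed point, or the origin of a listed thing).
Readings, each from a call of its own:
- current_time_s(): time.
- current_qpos(): joint angles.
- current_joint_vel(): joint speeds.
- current_joint_torque(): joint torques, N m.
- current_position(): TCP position.
- current_orientation(): TCP orientation.
- current_wrist_force(): force on the tool from outside, world axes, zero at the start.
- current_ft_torque(): the same for the moment, N m.
- current_finger_gap(): finger opening in mm.
- current_grip_force(): force on a finger pad.
Only numpy, scipy, OpenCV 4.12 (cv2) and the standard library are available. Lean on these libraries where they do the work, as an engineer would, in place of code of your own. Each camera call takes 0.05 s, during which the arm holds its last target. There are 200 camera calls.

## Working session

There is one attempt and no reset: what is moved stays moved. The work goes in short steps, each a Python script; the robot and the scene stay as the last script left them, time stands still between calls to the robot, and variables do not carry over. Pictures are saved under pics/ and viewed, at most 10 in all, crops included, and the job is handed in when it is done.

```bash
ls; mkdir -p pics; python3 - <<'E'
from workcell import *
import cv2, numpy as np
a=snapshot("scene");b=snapshot("side")
cv2.imwrite("pics/a.png",a["color"]);cv2.imwrite("pics/b.png",b["color"])
for cam in("scene","side"):
  for n in("post","dark_post","cup","dark_cup","rack","cup_axis","post_nose"):
    print(cam,n,[(np.round(d["centre"]).tolist(),round(d["confidence"],2)) for d in place_of(n,cam)[:3]])
  for n in("hammer","jar","steel_block","wax_puck","stone_dish","graver"):
    print(cam,n,[(np.round(d["centre"]).tolist(),round(d["confidence"],2)) for d in boxes_of(n,cam)[:1]])
print(current_time_s(),tip_extent, current_orientation().round(3) if hasattr(current_orientation(),'round') else current_orientation())
E
```

```text
pics
scene post [([519.0, 135.0, 5.0], 0.77), ([586.0, -4.0, 1.0], 0.57)]
scene dark_post [([544.0, 248.0, 9.0], 0.89)]
scene cup [([472.0, -272.0, 3.0], 0.64)]
scene dark_cup [([479.0, -78.0, -2.0], 0.92)]
scene rack [([534.0, 194.0, -1.0], 0.62)]
scene cup_axis [([469.0, -272.0, 18.0], 0.8)]
scene post_nose [([525.0, 131.0, 9.0], 0.93), ([586.0, -4.0, 1.0], 0.93)]
scene hammer [([676.0, 197.0, 25.0], 0.95)]
scene jar [([710.0, -59.0, 51.0], 0.69)]
scene steel_block [([739.0, 43.0, 17.0], 0.74)]
scene wax_puck [([378.0, -137.0, 18.0], 0.6)]
scene stone_dish [([354.0, -338.0, 12.0], 0.5)]
scene graver [([373.0, -26.0, 21.0], 0.84)]
side post [([520.0, 137.0, 4.0], 0.82), ([581.0, -2.0, 4.0], 0.69), ([737.0, 41.0, 2.0], 0.62)]
side dark_post [([547.0, 253.0, 4.0], 0.59)]
side cup [([474.0, -275.0, -1.0], 0.93)]
side dark_cup [([479.0, -78.0, 0.0], 0.71)]
side rack [([532.0, 196.0, -2.0], 0.68)]
side cup_axis [([468.0, -274.0, 12.0], 0.83), ([362.0, -144.0, -0.0], 0.17)]
side post_nose [([588.0, -2.0, 1.0], 0.93), ([522.0, 140.0, 8.0], 0.92), ([361.0, -142.0, 0.0], 0.58)]
side hammer [([661.0, 215.0, 24.0], 0.81)]
side jar [([682.0, -49.0, 41.0], 0.98)]
side steel_block [([725.0, 44.0, 23.0], 0.93)]
side wax_puck [([358.0, -134.0, 17.0], 0.85)]
side stone_dish [([361.0, -346.0, 14.0], 0.54)]
side graver [([354.0, -24.0, 15.0], 0.56)]
1.4 173.4 [[-0.902  0.431 -0.   ]
 [ 0.431  0.902 -0.   ]
 [-0.    -0.    -1.   ]]
```

View pics/a.png

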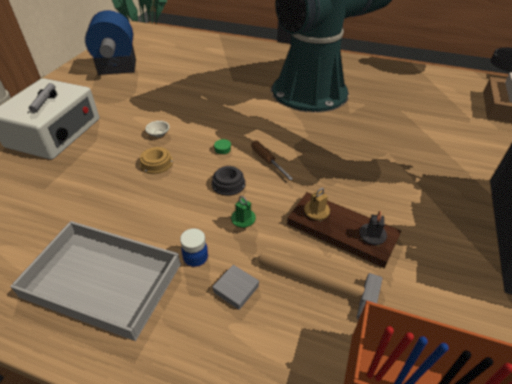

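View pics/b.png

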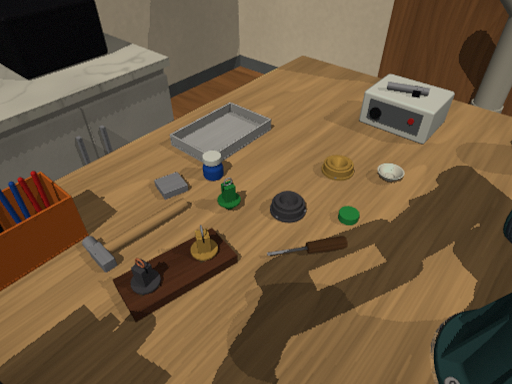

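The brass post stands in the rack (scene px 317,205; side px 204,245), with the dark post beside it. The brass cup is at scene px (155,160), and the green look-alike at (243,213). Next, wrist views of both.

```bash
python3 - <<'E'
from workcell import *
import cv2, numpy as np, pickle
R=np.array([[-1,0,0],[0,1,0],[0,0,-1.]])
out={}
for n,p,things in(("cup",[471,-273,380],("cup","cup_axis")),("post",[521,135,400],("post","dark_post","rack","post_nose"))):
  goto(p,R); hold(.3)
  P,O=current_position(),current_orientation(); s=snapshot("wrist")
  out[n]=(P,O,s); cv2.imwrite(f"pics/w_{n}.png",s["color"])
  for t in things: print(t,[(np.round(d["centre"],1).tolist(),round(d["confidence"],2)) for d in place_of(t,"wrist")[:3]])
  print(P,current_time_s())
pickle.dump(out,open("w.pkl","wb")); print(np.round(s["hand_eye"],3),s["mtx"],current_qpos())
E
```

```text
cup [([471.9, -275.5, 3.6], 0.75)]
cup_axis [([474.0, -266.5, 13.8], 0.65)]
[ 471.14914322 -272.7501634   379.99683478] 4.8083
post [([521.8, 139.0, 7.7], 0.79), ([586.1, -2.9, 0.8], 0.64)]
dark_post [([542.1, 251.0, 7.6], 0.72)]
rack [([521.9, 139.0, 6.2], 0.75), ([535.3, 191.0, -2.4], 0.68)]
post_nose [([518.9, 136.6, 3.5], 0.73), ([589.7, -0.4, 1.4], 0.64)]
[521.20108358 134.33375891 399.9815271 ] 6.8833
[[ 0.    -0.956 -0.293 74.919]
 [ 1.     0.     0.    -0.778]
 [-0.    -0.293  0.956 30.402]
 [ 0.     0.     0.     1.   ]] [[326.08698459   0.         258.62771675]
 [  0.         326.08698459 194.3026423 ]
 [  0.           0.           1.        ]] [ 1.24928808e-01  2.74842842e-01  1.64946887e+00 -2.04011455e-05
  1.21731178e+00 -1.44566333e+00]
```

View pics/w_cup.png

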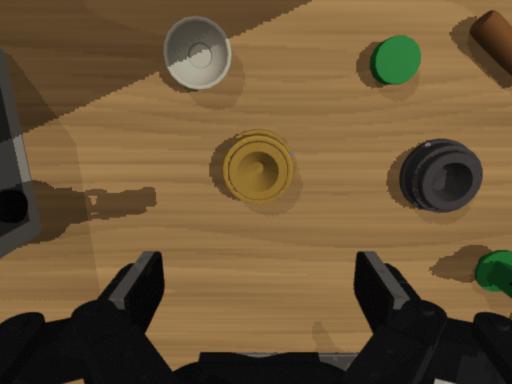

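View pics/w_post.png

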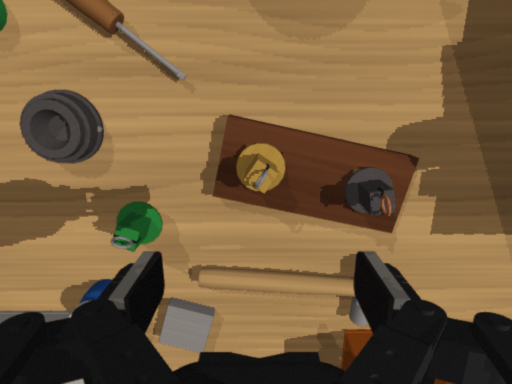

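```bash
python3 - <<'E'
import cv2, numpy as np
a=cv2.imread("pics/w_post.png")[130:205,220:305];b=cv2.imread("pics/w_cup.png")[120:210,210:310]
f=lambda i:cv2.resize(i,(400,400),interpolation=cv2.INTER_NEAREST)
cv2.imwrite("pics/crop.png",np.hstack([cv2.resize(a,(425,375),interpolation=cv2.INTER_CUBIC),cv2.resize(b[:75],(375*100//75*75//100,375*75//75),interpolation=cv2.INTER_CUBIC)]))
E
```

```text
(no output)
```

View pics/crop.png

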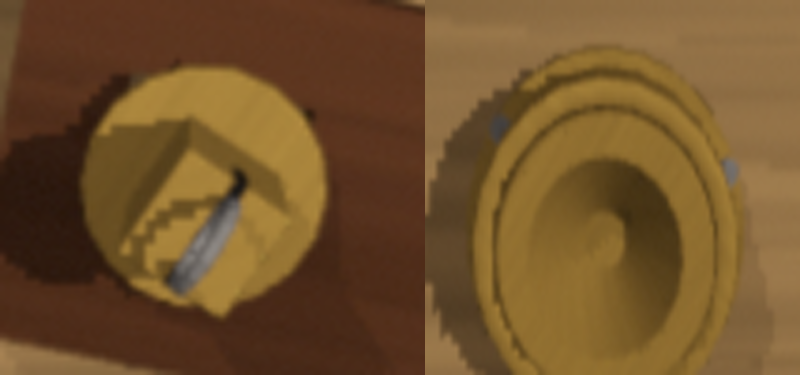

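Post: the shank's top square has corners at crop px (192,150), (290,210), (222,318), (120,250). Cup: the mouth is centred at about px (258.4,171.5) in the full picture. I'll compute the shank yaw, then look at the post from straight above with the tool at that yaw.

```bash
cat > h.py <<'E'
from workcell import *
import cv2, numpy as np
def p2w(uv,z,P,O,s):
    H=np.array(s["hand_eye"]); O=np.array(O)
    r=np.c_[np.array(uv,float).reshape(-1,2),np.ones(len(np.array(uv).reshape(-1,2)))]@np.linalg.inv(s["mtx"]).T
    d=r@(O@H[:3,:3]).T; c=O@H[:3,3]+P
    return c+d*((z-c[2])/d[:,2])[:,None]
def Rz(yaw):  # tool down, tool x along world angle yaw
    c,s=np.cos(yaw),np.sin(yaw); return np.array([[c,s,0],[s,-c,0],[0,0,-1.]])
def wshot():
    hold(.2); P,O=np.array(current_position()),np.array(current_orientation()); return P,O,snapshot("wrist")
E
python3 - <<'E'
from h import *
import pickle
w=pickle.load(open("w.pkl","rb"))
c=np.array([(192,150),(290,210),(222,318),(120,250)])/5+[220,130]
q=p2w(c,72,*w["post"])[:,:2]; print(q.round(1),q.mean(0))
e=np.diff(np.r_[q,q[:1]],axis=0); print(np.linalg.norm(e,axis=1),np.degrees(np.arctan2(e[:,1],e[:,0]))%90)
print(p2w([[258.4,171.5]],32,*w["cup"]))
yaw=np.radians((np.degrees(np.arctan2(e[:,1],e[:,0]))%90).mean())
# candidate yaws
P0=q.mean(0); C0=np.array([474,-273])
for k in range(4):
    y=yaw+k*np.pi/2; R=Rz(y); f=lambda p,z:solve_ik([*p,z],R)
    t=np.array([np.cos(y),np.sin(y)])
    for p,z in((P0,210),(P0-75*t,330),(C0,210),(C0-75*t,330)):
        a=f(p,z); print(k,round(np.degrees(y)),None if a is None else np.round(a,2))
E
```

```text
[[504.2 133.4]
 [515.6 151.7]
 [536.7 139.1]
 [523.3 119.9]] [519.94024839 136.0381966 ]
[21.55958417 24.57973859 23.47197404 23.41201752] [58.12551347 59.09282697 55.17012931 54.53492018]
[[ 469.66769629 -273.6583891    32.        ]]
0 57 [ 0.13  0.52  1.83 -0.    0.78  0.71]
0 57 [ 0.01  0.28  1.84 -0.    1.02  0.59]
0 57 [-0.65  0.53  1.81 -0.    0.8  -0.07]
0 57 [-0.79  0.37  1.71 -0.    1.07 -0.21]
1 147 [ 0.13  0.52  1.83 -0.    0.78 -0.86]
1 147 [ 0.04  0.42  1.62 -0.    1.1  -0.95]
1 147 [-0.65  0.53  1.81 -0.    0.8  -1.64]
1 147 [-0.64  0.46  1.54 -0.    1.14 -1.63]
2 237 [ 0.13  0.52  1.83 -0.    0.78 -2.43]
2 237 [ 0.22  0.43  1.61 -0.    1.11 -2.34]
2 237 None
2 237 None
3 327 [ 0.13  0.52  1.83 -0.    0.78  2.28]
3 327 [ 0.23  0.29  1.83 -0.    1.02  2.38]
3 327 [-0.65  0.53  1.81 -0.    0.8   1.5 ]
3 327 [-0.66  0.27  1.87 -0.    1.01  1.49]
```

```bash
python3 - <<'E'
from h import *
import pickle
y=np.radians(57);t=np.array([np.cos(y),np.sin(y)])
goto([*(np.array([520,136])-75*t),270],Rz(y))
w=wshot(); pickle.dump(w,open("w2.pkl","wb"))
i=w[2]["color"]; rg=regions_of("post","wrist")
for r in rg[:3]:
    v,u=np.nonzero(r["pixels"]); print(r["confidence"],u.min(),u.max(),v.min(),v.max())
cv2.imwrite("pics/o.png",cv2.resize(i[50:200,170:370],(800,600),interpolation=cv2.INTER_CUBIC)); print(current_time_s())
E
```

```text
0.78 406 507 176 262
0.64 217 300 49 136
0.58 194 224 251 361
8.95
```

View pics/o.png

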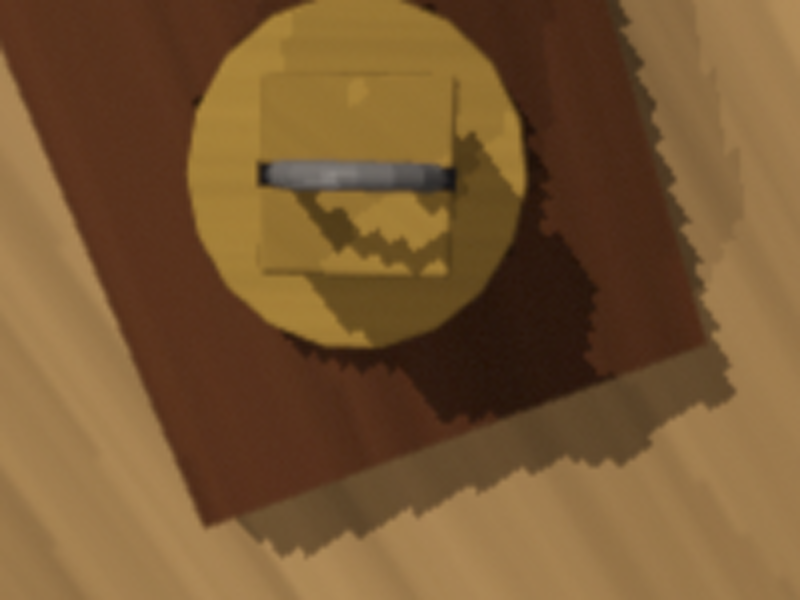

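The overhead view shows the shank square to the tool, centred at full-picture px (259,93.3). Now to grasp it, lift it out and view the cup the same way.

```bash
python3 - <<'E'
from h import *
import pickle
w=pickle.load(open("w2.pkl","rb"))
a=p2w([[259.1,93.3]],32,*w)[0]; b=p2w([[259,93.25]],72,*w)[0]; print(a,b)
p=(a+b)[:2]/2; y=np.radians(57);t=np.array([np.cos(y),np.sin(y)]);R=Rz(y)
goto([*p,270],R); line_to([*p,210],80)
f0=np.array(current_wrist_force()); command_gripper(20,80)
print("gap",current_finger_gap(),current_grip_force(),f0,current_wrist_force())
line_to([*p,300],120); hold(.2); print("gap",current_finger_gap(),current_wrist_force(),current_ft_torque())
c=np.array([471,-273.5]); goto([*(c-75*t),300],R)
w=wshot(); pickle.dump(w,open("w3.pkl","wb"))
print([(d["centre"],d["confidence"]) for d in place_of("cup","wrist")[:2]])
i=w[2]["color"]; cv2.imwrite("pics/c.png",cv2.resize(i[20:320,110:410],(600,600),interpolation=cv2.INTER_CUBIC)); print(current_time_s())
E
```

```text
[520.36602407 135.48379813  32.        ] [520.19273288 135.43284966  72.        ]
gap 23.199571234433268 77.91707396507263 [ 0.48629947  0.81868599 -0.17110705] [-0.63916433  0.49097953  3.50148525]
gap 23.160681543574626 [ 0.43846136 -0.05758672 -4.27191986] [-0.02452563 -0.05678577  0.03707262]
[]
13.9917
```

View pics/c.png

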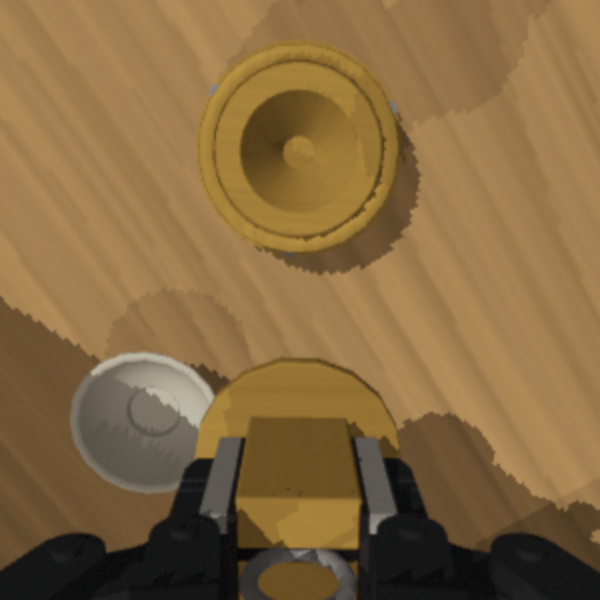

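Cup mouth centred at crop px (299.5,150), full-picture (259.6,94.8). The post hangs upright in the grip, its flange centred at crop x≈298. Now a slow guarded descent.

```bash
python3 - <<'E'
from h import *
import pickle,json
w=pickle.load(open("w3.pkl","rb"))
y=np.radians(57);R=Rz(y)
c=p2w([[259.6,94.8]],32,*w)[0]; print(c)
c=c[:2]+0.7*R[:2,1]
goto([*c,300],R); line_to([*c,232],80); hold(.3)
f0=np.mean([np.array(current_wrist_force()) for _ in range(5)],0)
hit=line_to([*c,211],7,force_limit=3)
F=np.array(current_wrist_force())-f0; hold(.2); F2=np.array(current_wrist_force())-f0
T=R.T
print(hit,current_position(),f0,"toolframe",(T@F).round(2),(T@F2).round(2),current_ft_torque(),current_time_s())
json.dump({"f0":f0.tolist(),"c":c.tolist()},open("s.json","w"))
E
```

```text
[ 471.41244646 -274.17396814   32.        ]
True [ 471.36050895 -274.16794331  215.62164183] [ 0.84058859  0.99447454 -3.01372014] toolframe [-1.61  0.61  1.15] [-1.    1.33 -2.38] [-0.14453722  0.01822302 -0.02282199] 17.875
```

```bash
cat >> h.py <<'E'
import json
S=json.load(open("s.json")); f0=np.array(S["f0"])
def force(n=8):
    v=[]
    for _ in range(n): hold(.02); v.append(np.array(current_wrist_force())-f0)
    return np.mean(v,0)
Y=np.radians(57);R=Rz(Y)
E
python3 - <<'E'
from h import *
tgt=np.array([*S["c"],current_position()[2]])
for k in range(9):
    f=force(); q=np.array(current_position())
    print(k,(tgt).round(2),q.round(2),"F",f.round(2),(np.array(current_ft_torque())).round(3))
    if f[2]>9: break
    tgt=tgt+[0,0,-0.25 if f[2]<5 else -.12]
    line_to(tgt,5)
print(current_time_s()); S["tgt"]=tgt.tolist(); json.dump(S,open("s.json","w"))
E
```

```text
0 [ 472.   -274.56  215.62] [ 471.35 -274.16  215.6 ] F [-1.2  -1.85  2.15] [-0.103  0.06   0.005]
1 [ 472.   -274.56  215.37] [ 471.65 -274.43  215.43] F [-4.1  -1.42  7.19] [-0.038  0.686  0.043]
2 [ 472.   -274.56  215.25] [ 471.68 -274.42  215.41] F [-5.11 -1.    9.52] [0.068 0.831 0.065]
18.8583
```

```bash
python3 - <<'E'
from h import *
tgt=np.array(S["tgt"])
for k in range(10):
    f=force(); q=np.array(current_position())
    print(k,tgt.round(2),q.round(2),"F",f.round(2),(np.array(current_ft_torque())).round(3))
    if np.hypot(*f[:2])<.8 and 9<f[2]<11.5: break
    d=.08*f; d[2]=np.clip((f[2]-9.5)*.03,-.25,.2); d[:2]=np.clip(d[:2],-.4,.4)
    tgt=tgt+d
    line_to(tgt,5)
print(current_time_s()); S["tgt"]=tgt.tolist(); json.dump(S,open("s.json","w"))
E
```

```text
0 [ 472.   -274.56  215.25] [ 471.66 -274.44  215.42] F [-5.23 -1.57  9.09] [-0.004  0.773  0.07 ]
1 [ 471.6  -274.68  215.24] [ 471.52 -274.53  215.35] F [-4.23 -0.77  8.29] [0.091 0.545 0.039]
2 [ 471.26 -274.74  215.2 ] [ 471.35 -274.59  215.27] F [-3.14  0.48  8.23] [0.349 0.332 0.015]
3 [ 471.01 -274.7   215.17] [ 471.18 -274.64  215.19] F [-1.77  1.35  7.22] [0.392 0.084 0.041]
4 [ 470.87 -274.59  215.1 ] [ 471.11 -274.66  215.18] F [-0.35  1.71  7.59] [ 0.521 -0.201  0.06 ]
5 [ 470.84 -274.46  215.04] [ 471.08 -274.59  215.17] F [0.37 1.5  8.11] [ 0.434 -0.377  0.059]
6 [ 470.87 -274.34  215.  ] [ 471.12 -274.53  215.19] F [0.44 1.06 8.24] [ 0.33  -0.309  0.008]
7 [ 470.9  -274.25  214.96] [ 471.1  -274.5   215.16] F [-0.01  0.68  8.33] [ 0.329 -0.244  0.044]
8 [ 470.9  -274.2   214.92] [ 471.1  -274.51  215.17] F [-0.08  0.65  9.11] [ 0.331 -0.281  0.015]
22.0583
```

```bash
cat >> h.py <<'E'
from scipy.spatial.transform import Rotation as Ro
D=R[:,1]; N=np.cross([0,0,1],D)
def pose(th,off):
    t0,B=np.array(S["t0"]),np.array(S["B"]); r=Ro.from_rotvec(N*th).as_matrix()
    return B+r@(t0-B)+off, r@R
def rock(ths,off,want=4.):
    for th in ths:
        p,r=pose(th,off); line_to(p,8,rot=r)
        for _ in range(4):
            f=force(4)
            if 2.5<f[2]<6.5: break
            off=off+[0,0,np.clip((f[2]-want)*.04,-.4,.4)]
            p,r=pose(th,off); line_to(p,8,rot=r)
        print(round(th,3),off.round(2),"F",f.round(2))
    S["off"]=off.tolist(); json.dump(S,open("s.json","w")); return off
E
python3 - <<'E'
from h import *
tgt=np.array(S["tgt"])
for _ in range(6):
    f=force()
    if f[2]>9.8: break
    tgt=tgt-[0,0,min(.08,(10.4-f[2])*.05)]; line_to(tgt,5)
for _ in range(4): print("press",force(6).round(2))
print(np.array(current_orientation())[:,2].round(4),np.array(current_position()).round(2),current_time_s())
for _ in range(8):
    f=force(5)
    if f[2]<5: break
    tgt=tgt+[0,0,(f[2]-4)*.04]; line_to(tgt,5)
q=np.array(current_position()); print("light",f.round(2),q.round(2))
S["t0"]=tgt.tolist(); S["B"]=(np.array([q[0],q[1],q[2]-186.7])+21*D).tolist()
rock(np.arange(.02,.125,.02),np.zeros(3))
print(current_time_s(),current_position())
E
```

```text
press [-0.11  1.03 10.2 ]
press [-0.32  0.31 10.08]
press [-0.3   0.87  9.86]
press [-0.16  0.92  9.71]
[-0.0016  0.001  -1.    ] [ 471.14 -274.47  215.16] 23.3583
light [ 1.97 -2.54  3.34] [ 471.1  -274.42  215.2 ]
0.02 [ 0.    0.   -0.33] F [-0.34 -2.4   2.92]
0.04 [ 0.    0.   -0.61] F [-2.17 -0.92  4.66]
0.06 [ 0.    0.   -0.61] F [-2.32 -0.61  5.27]
0.08 [ 0.    0.   -0.61] F [-2.46 -0.5   3.1 ]
0.1 [ 0.    0.   -0.76] F [-2.76 -0.64  3.73]
0.12 [ 0.    0.   -0.76] F [-2.5  -0.69  3.28]
30.7583 [ 489.76845982 -286.45068888  215.68345553]
```

```bash
python3 - <<'E'
from h import *
off=rock([.135],np.array(S["off"])); 
for _ in range(3): print(force(8).round(2))
print("tilt",np.arccos(-np.array(current_orientation())[2,2]))
snapshot("side"); 
off=rock([.11,.085,.06,.04,.02,0],off+[0,0,.1])
tgt=pose(0,off)[0]
for k in range(8):
    f=force()
    if np.hypot(*f[:2])<.9 and 6<f[2]<9.5: break
    d=.08*f; d[2]=np.clip((f[2]-7.5)*.03,-.2,.2); d[:2]=np.clip(d[:2],-.4,.4)
    tgt=tgt+d; line_to(tgt,5)
q=np.array(current_position());print(k,f.round(2),tgt.round(2),q.round(2),np.array(current_orientation())[:,2].round(4),current_time_s())
S["tgt"]=tgt.tolist(); json.dump(S,open("s.json","w"))
E
```

```text
0.135 [ 0.    0.   -0.76] F [-2.98 -0.15  2.89]
[-2.26 -0.69  2.93]
[-2.27 -0.17  2.89]
[-2.03 -0.39  2.65]
tilt 0.13498147214801964
0.11 [ 0.    0.   -0.73] F [-2.09 -0.44  2.53]
0.085 [ 0.    0.   -0.73] F [-2.71 -0.15  3.25]
0.06 [ 0.    0.   -0.73] F [-3.56 -0.27  6.47]
0.04 [ 0.    0.   -0.42] F [-3.77  0.41  4.39]
0.02 [ 0.    0.   -0.42] F [-4.04  0.61  6.03]
0 [ 0.    0.   -0.05] F [-5.66 -0.06  6.43]
7 [ 0.76 -0.19  8.24] [ 470.53 -273.93  214.97] [ 470.64 -274.17  215.15] [ 4.e-04 -6.e-04 -1.e+00] 40.6333
```

```bash
python3 - <<'E'
from h import *
command_gripper(40); hold(.2); command_gripper(80)
p=np.array(current_position()); line_to([p[0],p[1],300],100)
t=np.array([np.cos(Y),np.sin(Y)]); goto([*(p[:2]-75*t),300],R)
w=wshot(); a=w[2]["color"][20:170,160:360]; s=snapshot("side")["color"][110:260,250:450]
print(place_of("post_nose","side")[:2],current_time_s())
cv2.imwrite("pics/e.png",np.hstack([cv2.resize(i,(400,300),interpolation=cv2.INTER_CUBIC) for i in (a,s)]))
E
```

```text
[{'centre': [469.9, -272.0, 12.8], 'confidence': 0.94}, {'centre': [588.1, 0.8, -0.6], 'confidence': 0.84}] 43.3667
```

View pics/e.png

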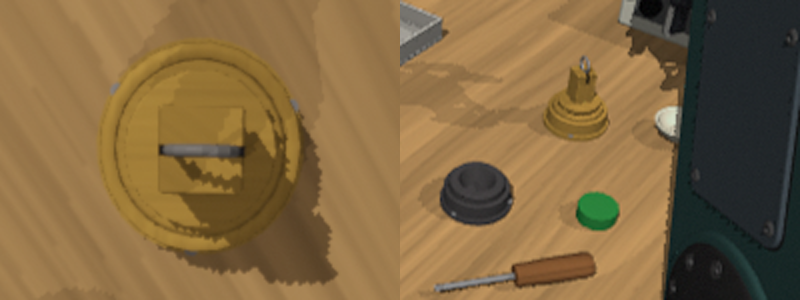

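The post stands upright. Its shank is centred at crop px (201,150) and the cup's foot at (200,146), so it is concentric. Nothing else has moved. Handing in.

```bash
python3 -c "
from workcell import *
hold(.3); print(sign_off())"
```

```text
the job is handed in; nothing more can be done
None
```

The brass post was pressed home in the brass cup at about 10 N, rocked 7.7 degrees under about 3 N of load, and brought back upright. It was then let go and the job handed in at about 44 s; the final pictures showed it upright and centred, but sign-off returned no verdict.

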